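Index the strap-cutting jig one hole over

ROBOT

A 6-joint arm with a two-finger parallel gripper is mounted at the origin on the work surface. World frame = base frame: x ahead of the robot, y to its left, z up, the work surface at z = 0. Lengths are in m, angles in rad, forces in N, time in s.
With the tool pointing down it reaches from about 0.35 to 0.975 m from the base axis. Payload 7.1 kg.
Tool frame: the origin (TCP) lies at the very end of the fingers, on their centre line; the grasp point (between the pads) lies 19 mm behind it; z points along the fingers, y is the line along which they close (so a half turn about z gives the same grasp; the last joint's range is limited). The gripper opens to 88 mm and grips with 3 to 60 N. Pads are 20 mm wide; open, the fingers measure 115 mm over their backs; the gripper's body (75 mm by 178 mm) begins 61 mm behind the grasp point.
Start: joints at [-1.182, 0.423, 1.63, -0, 1.089, -0.019], TCP at [0.248, -0.574, 0.223] pointing down, gripper open.
Joint ranges: [-3, 3], [-0.9, 2.11], [0.09, 2.58], [-1.31, 4.45], [0.11, 2.69], [-2.54, 2.54]. Speed limits (rad/s): [2.39, 2.39, 3.01, 3.14, 3.14, 3.14].

INTERFACE

Orientations are given as a rotation vector (axis times angle).
In Python, from rig import bot gives the robot as it stands.
- The arm moves only by the tool play_rows, never from a script. Its argument "rows" is a list of rows, each a list of 5 numbers: the shift along the tool's x, y, z scaled (see below), then the turn about the tool's z scaled (see below), then the opening, from -1 (shut) to 1 (fully open), so that 0 is half open. In form: [[tx, ty, tz, spin, hand], ...]. A call has exactly 5 rows; each row shifts and turns the commanded pose from where the row before left it, along the tool's axes as they then stand; what a row does not reach is not made up. The controller multiplies each number of a shift by 30 mm and each number of a turn by 8 degrees. A row lasts 1/10 s, in which the tool goes at most 50 mm and 8.59 degrees, less where a joint would pass 70% of its speed; a pose out of reach is approached as far as the arm can. A call with a number of a shift or a turn outside -1 to 1 is refused whole. A call with a gripper value outside its range is refused whole. The fingers move at their own pace and stop on an object; "newtons" is the grip in N (left out, the last holds). Time passes only in rows, so rows that do not move let the fingers close, or fill a call up. It gives the time, the measured TCP pose, the force, the opening and the grip force at its end, in the units of the state.
- bot.observe(): the state, without advancing time (a new reading comes with each control period).
- bot.get_image(name): name is "scene" or "top"; returns the picture (400x640x3 uint8, red, green, blue); there is no depth.
- bot.camera_model(name): a dict with "fx", "fy", "cx", "cy" (pixels), "R" (3x3) and "t" (3): a world point X has camera coordinates R X + t. Camera axes: x right, y down, z forward; pixel columns grow to the right and rows downward; lengths in m; the calibration is good to about 2 mm. A picture is of the moment at which its call begins. camera_model takes no time and is no camera call.
- bot.job_done(): hands the job in; it is judged then, once.
The state is a dict: "t": time; "joint_pos": joint angles; "qd": joint speeds; "tau": joint torques, N m; "eef_pos": TCP position; "ee_rot": TCP orientation; "contact_force": force on the tool from outside, world axes, zero at the start; "moment": the same for the moment, N m; "width": opening from 0.0 (shut) to 1.0 (fully open); "grasp_force": force on a finger pad.
Only numpy, scipy, OpenCV 4.12 (cv2) and the standard library are available. Lean on these libraries where they do the work, as an engineer would, in place of code of your own. Each camera call takes 0.05 s, during which the arm holds its last target. There are 200 camera calls.

TASK

On the strap-cutting jig, hook a fingertip under the pull ring, lift the spring pin out of its hole, swing the arm one hole towards the side where the clear plastic tub stands, and let the ring go so that the pin drops fully into that hole. Do it gently, without pinching the ring, and leave the tub, the cardboard box, the jar and the screwdriver where they are.

Things in the scene. Friction and masses are not known exactly. Their poses are not given: they have to be found in the camera images.
- jig: Strap-cutting jig, fixed to the table: plywood board 260 x 270 mm, 15 mm thick, carrying a raised aluminium arc with holes, a swing arm, and two wooden blocks (45 mm above the table) beside the pivot. Origin: centre of the board's underside; x points from the arc (robot's side) to the pivot, z up; the pivot is at (85, 0) mm.
- hole_mid (a point): Mouth of the middle one of the five square holes (14 mm wide, 16 mm deep) in the arc's top, 31 mm above the table, at (-85, 0) mm in the jig's frame. The holes lie on a 170 mm radius about the pivot, 15 degrees (0.262 rad, 44.5 mm) apart. Axes as the jig's.
- swing_arm (a joint): Angle (rad) of the steel arm (215 x 40 mm, top 47 mm above the table; 28 mm high fence along it up to 100 mm from the pivot). 0: the middle hole, where it starts (within 0.01); grows as its free end swings to the jig's +y. Holes at -0.524, -0.262, 0, 0.262, 0.524. Light friction (1 N at the pin); it stays where it is left; the pin has 2 mm play each way in a hole.
- pin (a joint): Height (m) of the index pin: 0 fully down, stop at 0.026. It is 10 mm thick with a round tip, at the arm's free end, 170 mm from the pivot, 13 mm deep in the hole: above 0.013 the arm can swing. A spring pushes it down (6 N when down, 8 N at 15 mm, its weight included). Let down between holes it rides on the arc at about 0.013 and snaps down over a hole.
- ring: Polished, slippery steel pull ring fixed on top of the pin (this entry is its upper half): inside diameter 52 mm, bar 7 to 9 mm thick, leaning 34 degrees from upright towards the pivot. Origin: the ring's centre, 102 mm above the table with the pin down, 17 mm from the pin's axis towards the pivot. x is level, along the arm to the pivot: the ring opens that way; z up.
- ring_crown (a point): Middle of the underside of the ring's top, where a fingertip bears when it lifts: 21 mm above and 15 mm beyond the ring's centre. A finger tilted 30 to 45 degrees from vertical, pointing down and towards the pivot, passes through from the robot's side; its tip must get 10 mm or more beyond this point, or it slips out. Under the ring the pin's sleeve (26 mm across) ends 69 mm above the table.
- ring_back: The thickened far side (towards the pivot) of the ring's upper bar, part of the same rigid ring, standing out 2 mm behind the round bar. A finger hooked through the ring does not press on it; fingers pinching the bar would. Origin and axes as the ring's.
- tub: Clear plastic open tub with black buckles in it, 110 x 150 mm, 55 mm high, loose; origin under its centre. It stands on the table to one side of the jig or the other (its side, in the jig's y, is the side to swing to).
- carton: Open cardboard box, 130 x 120 mm, 90 mm high, loose, on the opposite side of the jig from the tub; origin under its centre.
- jar: Closed jar, 56 mm across, 70 mm high, loose, standing near the jig's far corner; origin under its centre.
- driver: Screwdriver with black handle, 190 mm long, lying on the table near the jig's other far corner; origin on the table under its middle, x along it to the tip.
Mind the look-alikes: they are no part of the job. Several things look just like the tub: the one meant starts farthest to the robot's left.

How it is judged:
By the outcome, as a careful person would: the job done as asked, in the order asked, and still so for the second after the job is handed in, with the robot touching nothing.
It also fails if it takes over 58 s, if anything falls off the work surface, if the arm or the gripper's body presses on something with over 40 N, if the wrist force passes 120 N, or if a joint passes its speed limit or range.

## Working session

There is one attempt and no reset: what is moved stays moved. The work goes in short steps, Python scripts to look and compute and a tool call to move; the robot and the scene stay as the last step left them, time stands still between calls to the robot, and variables do not carry over. Pictures are saved under pics/ and viewed, at most 10 in all, crops included, and the job is handed in when it is done.

Besides the shell and the picture viewer there is one more tool, called as name([rows], argument=value, ...), one row to a line, values as JSON. play_rows: Moves the arm, as the interface text tells. Its arguments: {"type":"object","properties":{"rows":{"type":"array","items":{"type":"array","items":{"type":"number","minimum":-1,"maximum":1}}},"newtons":{"type":"number"}},"required":["rows"]}

```bash
mkdir -p pics; ls
python3 - <<'E'
from rig import bot
import cv2
for n in("scene","top"):
    im=bot.get_image(n); cv2.imwrite(f"pics/{n}0.png",cv2.cvtColor(im,cv2.COLOR_RGB2BGR))
    print(n,bot.camera_model(n))
print(bot.observe())
E
```

```text
pics
scene {'fx': 482.4039035996727, 'fy': 482.4039035996727, 'cx': 322.4949068851786, 'cy': 202.23493557379805, 'R': array([[-0.26207174,  0.96490772, -0.01647698],
       [ 0.59517709,  0.14816473, -0.78981735],
       [-0.75965955, -0.21679553, -0.61312076]]), 't': array([ 0.13279177, -0.24337979,  1.80427241])}
top {'fx': 381.3697086123873, 'fy': 381.3697086123873, 'cx': 317.90962385666927, 'cy': 199.0814455859068, 'R': array([[-0.01907477, -0.99977602,  0.0091682 ],
       [-0.98022227,  0.01689353, -0.19717736],
       [ 0.19697831, -0.01274798, -0.98032496]]), 't': array([-0.00241415,  0.56891103,  0.91705114])}
{'t': 0.1, 'joint_pos': array([-1.18199356e+00,  4.23766805e-01,  1.63059643e+00,  1.40607277e-07,
        1.08859764e+00, -1.90013989e-02]), 'qd': array([-0.00103725, -0.00232245,  0.00063068,  0.00014503, -0.00115136,
       -0.00072285]), 'tau': array([-3.28891447e-04, -5.45614672e+01, -2.74325109e+01,  6.45350944e-02,
        1.87878020e-02, -4.45037040e-05]), 'eef_pos': array([ 0.24770648, -0.57327753,  0.22198468]), 'ee_rot': array([-3.07519402e+00, -6.35875288e-01,  3.94765972e-04]), 'contact_force': array([-0.0651708 ,  0.1980783 ,  0.76346394]), 'moment': array([0.00686185, 0.00136764, 0.01427004]), 'grasp_force': 0.0, 'width': 1.000976802538664}
```

View pics/scene0.png

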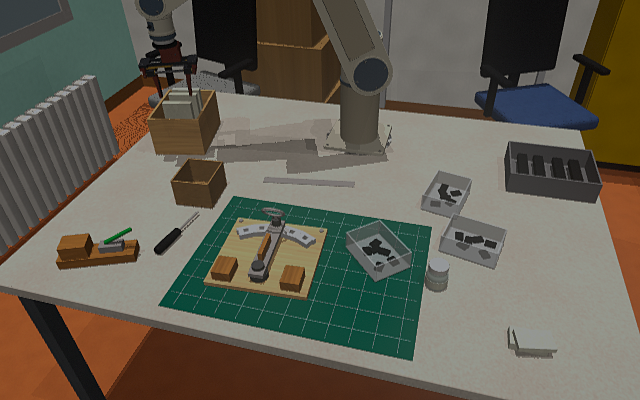

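View pics/top0.png

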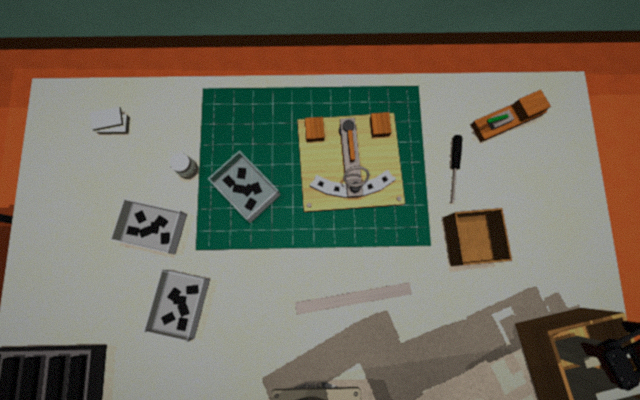

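Three tubs: top-view pixels (243,186), (148,226) and (178,305); the scene view shows them too. The leftmost (greatest y) looks like the one at (148,226), and all three stand on the +y side. I'll confirm that in an enlarged crop and enlarge the jig.

Run:
```python
import cv2,numpy as np
s=cv2.imread("pics/scene0.png");t=cv2.imread("pics/top0.png")
a=cv2.resize(s[195:305,195:335],None,fx=5.6,fy=5.4,interpolation=cv2.INTER_CUBIC)
b=cv2.resize(t[105:220,290:410],None,fx=5,fy=5,interpolation=cv2.INTER_CUBIC)
cv2.imwrite("pics/cs.png",cv2.resize(s[195:305,195:335],None,fx=5,fy=5,interpolation=cv2.INTER_CUBIC));cv2.imwrite("pics/ct.png",b)
cv2.imwrite("pics/tubs.png",cv2.resize(t[140:350,90:300],None,fx=2.5,fy=2.5,interpolation=cv2.INTER_CUBIC))
```

```text
(no output)
```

View pics/cs.png

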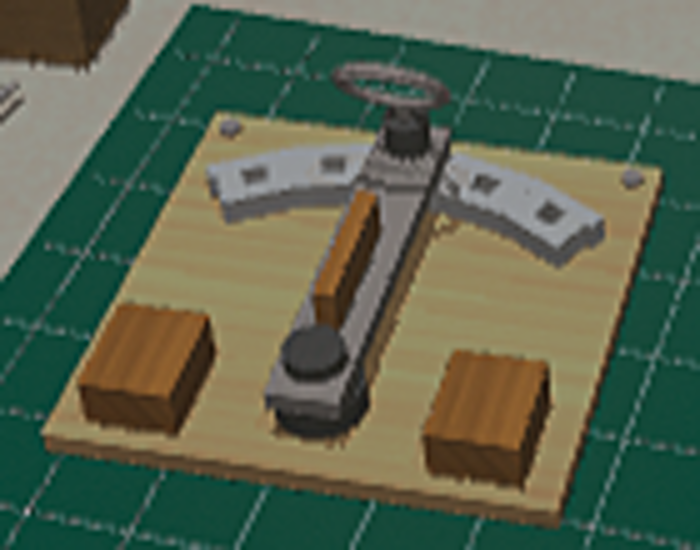

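View pics/ct.png

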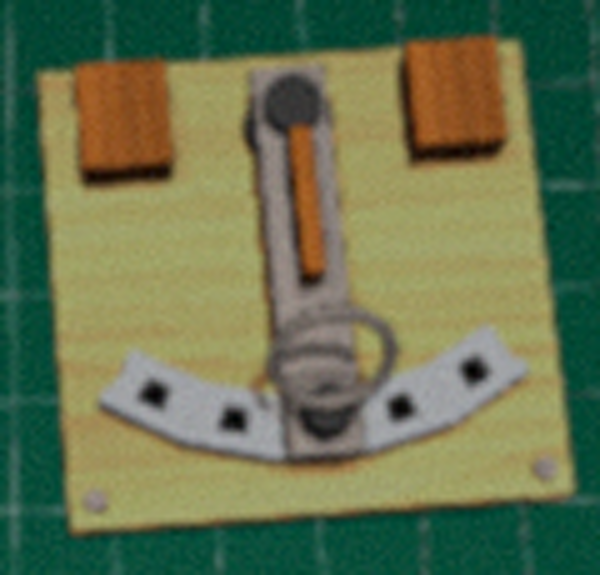

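View pics/tubs.png

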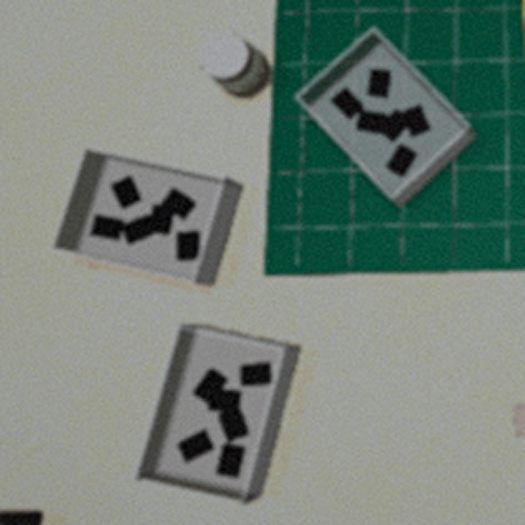

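The leftmost of the three tubs is the one at (148,226) in the top view; the others are at (178,305) and (243,186). All of them are on the jig's +y side, and the carton (478,237) is on the opposite side, so the swing goes to +y. Next I fit the jig pose and triangulate.

```bash
cat > h.py <<'E'
import numpy as np,cv2
from scipy.optimize import least_squares
from scipy.spatial.transform import Rotation as Ro
from rig import bot
C={n:bot.camera_model(n) for n in("scene","top")}
def proj(n,X):
    c=C[n];p=np.atleast_2d(X)@c["R"].T+c["t"]
    return np.c_[c["fx"]*p[:,0]/p[:,2]+c["cx"],c["fy"]*p[:,1]/p[:,2]+c["cy"]]
def tri(us,ut):
    f=lambda X:np.r_[(proj("scene",X)-us).ravel(),(proj("top",X)-ut).ravel()]
    r=least_squares(f,[.6,0,.05]);return r.x,np.abs(r.fun).max()
S=lambda u,v:np.array([195+u/5,195+v/5]);T=lambda u,v:np.array([290+u/5,105+v/5])
E
python3 - <<'E'
from h import *
hs={.524:(S(552,212),T(154,393)),.262:(S(485,183),T(234,419)),-.262:(S(333,163),T(402,407)),-.524:(S(256,173),T(475,370))}
for k,(a,b) in hs.items(): print(k,tri(a,b))
print("ring",tri(S(392,85),T(333,357)),"L",tri(S(452,93),T(272,357)),"R",tri(S(335,80),T(397,350)))
print("knob",tri(S(314,350),T(292,102)))
hx=lambda k:np.array([.085-.17*np.cos(k),.17*np.sin(k),.031])
corn=[((.13,.135,.015),T(40,72)),((.13,-.135,.015),T(522,40)),((-.13,-.135,.015),T(577,493)),((-.13,.135,.015),T(72,533))]
def W(p,q):
    c,s=np.cos(q[2]),np.sin(q[2]);return np.array([q[0]+c*p[0]-s*p[1],q[1]+s*p[0]+c*p[1],p[2]])
def f(q):
    r=[]
    for k,(a,b) in hs.items(): X=W(hx(k),q); r+=[proj("scene",X)[0]-a,proj("top",X)[0]-b]
    for p,b in corn:r+=[proj("top",W(p,q))[0]-b]
    return np.ravel(r)
r=least_squares(f,[.6,0,0]);print(r.x,np.abs(r.fun).max())
for nm,p in dict(ring=(-.085+.017,0,.102),crown=(-.085+.032,0,.123),hole=(-.085,0,.031),nxt=tuple(hx(.262))).items():print(nm,W(p,r.x),proj("top",W(p,r.x)),proj("scene",W(p,r.x)))
for u in[(148,226),(178,305),(243,186)]:
    c=C["top"];d=c["R"].T@np.array([(u[0]-c["cx"])/c["fx"],(u[1]-c["cy"])/c["fy"],1]);o=-c["R"].T@c["t"];print(u,o-d*o[2]/d[2])
E
```

```text
0.524 (array([ 0.61542191, -0.02014658,  0.02985464]), np.float64(0.564375208064348))
0.262 (array([ 0.60087228, -0.06279588,  0.02942123]), np.float64(0.299931987543232))
-0.262 (array([ 0.60571347, -0.15162045,  0.02962249]), np.float64(0.4283103208546777))
-0.524 (array([ 0.62491776, -0.19081929,  0.03024186]), np.float64(0.6125162089699074))
ring (array([ 0.61467121, -0.10737504,  0.10187622]), np.float64(0.5453545951598358)) L (array([ 0.61445825, -0.07552049,  0.10268552]), np.float64(1.3217868765424328)) R (array([ 0.61773858, -0.13906752,  0.10161167]), np.float64(0.5851204992089265))
knob (array([ 0.76813137, -0.09699535,  0.0534921 ]), np.float64(0.34609584127980497))
[ 0.68224324 -0.10295826  0.05508799] 1.0409696594961702
ring [ 0.61434639 -0.10670235  0.102     ] [[355.85897177 176.67269757]] [[273.12767977 211.85728508]]
crown [ 0.62932364 -0.10587645  0.123     ] [[356.20533077 168.46233945]] [[270.86495629 209.18256368]]
hole [ 0.59737218 -0.10763837  0.031     ] [[353.58907815 189.76152745]] [[276.87009471 227.77578291]]
nxt [ 0.6007404  -0.06335356  0.031     ] [[336.7734993  188.79424165]] [[291.49266874 231.0848549 ]]
(148, 226) [0.51502099 0.43913273 0.        ]
(178, 305) [0.31050199 0.34897737 0.        ]
(243, 186) [0.61993408 0.18944423 0.        ]
```

```bash
cat >> h.py <<'E'
def st():
    o=bot.observe();R=Ro.from_rotvec(o["ee_rot"]).as_matrix()
    print("t%.2f"%o["t"],"p",o["eef_pos"].round(4),"q",o["joint_pos"].round(3),"F",o["contact_force"].round(1),"w",round(o["width"],3),"g",o["grasp_force"])
    z=R[:,2];print("x",R[:,0].round(3),"y",R[:,1].round(3),"z",z.round(3),"tilt",np.degrees(np.arccos(-z[2])).round(2),"az",np.arctan2(z[1],z[0]).round(3))
    return o["eef_pos"],R
def go(target):
    p,R=st();d=np.array(target)-p;print("d world",d.round(4),"units total",(R.T@d/.03).round(2))
E
python3 -c "
from h import *
go([.6,-.04,.42])"
```

```text
t0.10 p [ 0.2477 -0.5733  0.222 ] q [-1.182  0.424  1.631  0.     1.089 -0.019] F [-0.1  0.2  0.8] w 1.001 g 0.0
x [0.918 0.397 0.   ] y [ 0.397 -0.918 -0.001] z [-0.001  0.001 -1.   ] tilt 0.08 az 1.96
d world [0.3523 0.5333 0.198 ] units total [ 17.83 -11.67  -6.58]
```

play_rows([
  [0,0,-1,0,-1],
  [0,0,-1,0,-1],
  [0,0,-1,0,-1],
  [0,0,-1,0,-1],
  [0,0,-1,0,-1],
], newtons=3)

```text
t: 0.6
eef_pos: [0.2477, -0.5734, 0.3734]
ee_rot: [-3.076, -0.636, 0.0]
contact_force: [0.6, -0.7, -0.0]
width: 0.585
grasp_force: 0.0
```

play_rows([
  [1,-0.6,-0.5,0,-1],
  [1,-0.6,-0.5,0,-1],
  [1,-0.6,-0.5,0,-1],
  [1,-0.6,-0.5,0,-1],
  [1,-0.6,-0.5,0,-1],
])

```text
t: 1.1
eef_pos: [0.3503, -0.4302, 0.4479]
ee_rot: [-3.076, -0.636, 0.0]
contact_force: [0.6, 1.0, -1.0]
width: 0.129
grasp_force: 0.0
```

play_rows([
  [1,-0.6,-0.5,0,-1],
  [1,-0.6,-0.5,0,-1],
  [1,-0.6,-0.5,0,-1],
  [1,-0.6,-0.5,0,-1],
  [1,-0.6,-0.5,0,-1],
])

```text
t: 1.6
eef_pos: [0.4524, -0.2881, 0.523]
ee_rot: [-3.076, -0.636, 0.001]
contact_force: [-0.1, -0.1, -0.3]
width: 0.004
grasp_force: 0.0
```

play_rows([
  [0.8,-0.6,-0.5,0.7,-1],
  [0.8,-0.7,-0.5,0.7,-1],
  [0.8,-0.8,-0.5,0.7,-1],
  [0.8,-0.8,-0.5,0.7,-1],
  [0.8,-0.8,-0.5,0.6,-1],
])

```text
t: 2.1
eef_pos: [0.5467, -0.1552, 0.5983]
ee_rot: [-3.14, 0.111, 0.0]
contact_force: [0.9, -0.7, -0.5]
width: 0.006
grasp_force: 0.0
```

```bash
python3 -c "
from h import *
go([.6,-.04,.7])"
```

```text
t2.10 p [ 0.5467 -0.1552  0.5983] q [-0.298  0.14   1.195 -0.     1.807  1.344] F [ 0.9 -0.7 -0.5] w 0.006 g 0.0
x [ 0.998 -0.071 -0.   ] y [-0.071 -0.998 -0.   ] z [-0.  0. -1.] tilt 0.01 az 2.869
d world [0.0533 0.1152 0.1017] units total [ 1.5  -3.96 -3.39]
```

play_rows([
  [0,-0.8,-1,0,-1],
  [0,-0.8,-1,0,-1],
  [0,-0.8,-1,0,-1],
  [0,-0.8,-1,0,-1],
  [0,-0.8,-1,0,-1],
])

```text
t: 2.6
eef_pos: [0.5541, -0.0359, 0.7486]
ee_rot: [-3.14, 0.105, 0.001]
contact_force: [0.7, 0.0, 0.7]
width: 0.008
grasp_force: 0.0
```

play_rows([
  [0,0,-1,0,-1],
  [0,0,-1,0,-1],
  [0,0,-1,0,-1],
  [0,0,-1,0,-1],
  [0,0,-1,0,-1],
])

```text
t: 3.1
eef_pos: [0.5499, -0.0365, 0.8925]
ee_rot: [-3.14, 0.105, -0.001]
contact_force: [23.3, -0.3, 66.1]
width: 0.008
grasp_force: 0.0
```

```bash
python3 -c "
from h import *
st()"
```

```text
t3.10 p [ 0.5499 -0.0365  0.8925] q [-0.088  0.441  0.086  0.     2.614  1.55 ] F [23.3 -0.3 66.1] w 0.008 g 0.0
x [ 0.998 -0.067  0.001] y [-0.067 -0.998 -0.   ] z [ 0.001 -0.    -1.   ] tilt 0.05 az -0.01
```

play_rows([
  [0,0,0,0,-1],
  [0,0,0,0,-1],
  [0,0,0,0,-1],
  [0,0,0,0,-1],
  [0,0,0,0,-1],
])

```text
t: 3.6
eef_pos: [0.55, -0.0366, 0.8934]
ee_rot: [3.14, -0.105, 0.01]
contact_force: [-1.2, 0.7, -0.0]
width: 0.005
grasp_force: 0.0
```

```bash
python3 -c "
from h import *
st()"
```

```text
t3.60 p [ 0.55   -0.0366  0.8934] q [-0.088  0.439  0.086  0.     2.611  1.55 ] F [-1.2  0.7 -0. ] w 0.005 g 0.0
x [ 0.998 -0.067  0.006] y [-0.067 -0.998  0.   ] z [ 0.006 -0.    -1.   ] tilt 0.36 az -0.079
```

play_rows([
  [0,0,-0.5,0,-1],
  [0,0,-0.5,0,-1],
  [0,0,-0.5,0,-1],
  [0,0,-0.5,0,-1],
  [0,0,-0.5,0,-1],
])

```text
t: 4.1
eef_pos: [0.5192, -0.0346, 0.916]
ee_rot: [3.138, -0.105, 0.047]
contact_force: [0.4, 0.6, 0.5]
width: 0.005
grasp_force: 0.0
```

```bash
python3 -c "
from h import *
st()"
```

```text
t4.10 p [ 0.5192 -0.0346  0.916 ] q [-9.000e-02  3.960e-01  8.600e-02  1.000e-03  2.629e+00  1.549e+00] F [0.4 0.6 0.5] w 0.005 g 0.0
x [ 0.997 -0.067  0.03 ] y [-0.067 -0.998  0.   ] z [ 0.03  -0.002 -1.   ] tilt 1.72 az -0.067
```

play_rows([
  [0,0,-1,0,-1],
  [0,0,-1,0,-1],
  [0,0,-1,0,-1],
  [0,0,-1,0,-1],
  [0,0,-1,0,-1],
])

```text
t: 4.6
eef_pos: [0.4576, -0.0304, 0.9558]
ee_rot: [3.135, -0.105, 0.124]
contact_force: [-0.2, 0.3, -0.4]
width: 0.004
grasp_force: 0.0
```

```bash
python3 -c "
from h import *
st()"
```

```text
t4.60 p [ 0.4576 -0.0304  0.9558] q [-0.094  0.313  0.087  0.005  2.662  1.548] F [-0.2  0.3 -0.4] w 0.004 g 0.0
x [ 0.995 -0.067  0.079] y [-0.067 -0.998 -0.   ] z [ 0.079 -0.005 -0.997] tilt 4.55 az -0.067
```

play_rows([
  [-0.6,0,-1,0,-1],
  [-0.6,0,-1,0,-1],
  [-0.6,0,-1,0,-1],
  [-0.6,0,-1,0,-1],
  [-0.6,0,-1,0,-1],
])

```text
t: 5.1
eef_pos: [0.3598, -0.0236, 1.0096]
ee_rot: [3.117, -0.105, 0.291]
contact_force: [0.4, 0.8, 0.3]
width: 0.007
grasp_force: 0.0
```

```bash
python3 -c "
from h import *
st()"
```

```text
t5.10 p [ 0.3598 -0.0236  1.0096] q [-0.101  0.179  0.087  0.008  2.689  1.544] F [0.4 0.8 0.3] w 0.007 g 0.0
x [ 0.98  -0.066  0.185] y [-0.067 -0.998  0.003] z [ 0.185 -0.015 -0.983] tilt 10.68 az -0.083
```

play_rows([
  [-1,0,-0.6,0,-1],
  [-1,0,-0.6,0,-1],
  [-1,0,-0.6,0,-1],
  [-1,0,-0.6,0,-1],
  [-1,0,-0.6,0,-1],
])

```text
t: 5.6
eef_pos: [0.2596, -0.015, 1.0529]
ee_rot: [3.078, -0.104, 0.505]
contact_force: [-0.2, -1.1, -0.1]
width: 0.002
grasp_force: 0.0
```

play_rows([
  [-1,0,-0.6,0,-1],
  [-1,0,-0.6,0,-1],
  [-1,0,-0.6,0,-1],
  [-1,0,-0.6,0,-1],
  [-1,0,-0.6,0,-1],
])

```text
t: 6.1
eef_pos: [0.1653, 0.0018, 1.0787]
ee_rot: [3.024, -0.11, 0.683]
contact_force: [-0.1, -0.5, 0.5]
width: 0.007
grasp_force: 0.0
```

```bash
python3 -c "
from h import *
st()"
```

```text
t6.10 p [0.1653 0.0018 1.0787] q [ 0.193 -0.08   0.086 -0.315  2.69   1.522] F [-0.1 -0.5  0.5] w 0.007 g 0.0
x [ 0.901 -0.061  0.431] y [-0.078 -0.997  0.023] z [ 0.428 -0.054 -0.902] tilt 25.54 az -0.126
```

play_rows([
  [-0.8,0,-1,0,-1],
  [-0.8,0,-1,0,-1],
  [-0.8,0,-1,0,-1],
  [-0.8,0,-1,0,-1],
  [-0.8,0,-1,0,-1],
])

```text
t: 6.6
eef_pos: [0.1369, 0.0105, 1.0801]
ee_rot: [3.022, -0.1, 0.696]
contact_force: [-1.0, 0.6, -0.2]
width: 0.003
grasp_force: 0.0
```

```bash
python3 -c "
from h import *
st()"
```

```text
t6.60 p [0.1369 0.0105 1.0801] q [ 1.036 -0.091  0.087 -1.164  2.689  1.508] F [-1.   0.6 -0.2] w 0.003 g 0.0
x [ 0.897 -0.054  0.438] y [-0.071 -0.997  0.024] z [ 0.435 -0.053 -0.899] tilt 26.02 az -0.121
```

play_rows([
  [0.4,0,0.8,0,-1],
  [0.4,0,0.8,0,-1],
  [0.4,0,0.8,0,-1],
  [0.4,0,0.8,0,-1],
  [0.4,0,0.8,0,-1],
])

```text
t: 7.1
eef_pos: [0.2028, 0.0007, 1.0392]
ee_rot: [2.985, -0.085, 0.719]
contact_force: [0.1, 0.2, 1.2]
width: 0.0
grasp_force: 0.0
```

play_rows([
  [0.5,0.1,1,0,-1],
  [0.5,0.1,1,0,-1],
  [0.5,0.1,1,0,-1],
  [0.5,0.1,1,0,-1],
  [0.5,0.1,1,0,-1],
])

```text
t: 7.6
eef_pos: [0.3371, -0.03, 0.9398]
ee_rot: [2.983, -0.088, 0.715]
contact_force: [-0.6, 1.2, 0.2]
width: 0.01
grasp_force: 0.0
```

```bash
python3 -c "
from h import *
st()"
```

```text
t7.60 p [ 0.3371 -0.03    0.9398] q [-0.08  -0.251  0.849 -0.054  2.069  1.512] F [-0.6  1.2  0.2] w 0.01 g 0.0
x [ 0.89  -0.039  0.454] y [-0.073 -0.996  0.057] z [ 0.45  -0.084 -0.889] tilt 27.26 az -0.184
```

play_rows([
  [0.8,-0.6,0.5,0,-1],
  [0.8,-0.6,0.5,0,-1],
  [0.8,-0.6,0.5,0,-1],
  [0.8,-0.6,0.5,0,-1],
  [0.8,-0.6,0.5,0,-1],
])

```text
t: 8.1
eef_pos: [0.4845, 0.0503, 0.9232]
ee_rot: [2.984, -0.086, 0.715]
contact_force: [-0.3, -0.4, 0.0]
width: 0.009
grasp_force: 0.0
```

play_rows([
  [0.8,-0.6,0.5,0,-1],
  [0.8,-0.6,0.5,0,-1],
  [0.6,-0.5,0.3,0,-1],
  [0.6,-0.5,0.3,0,-1],
  [0.6,-0.3,0.3,0,-1],
])

```text
t: 8.6
eef_pos: [0.6065, 0.1167, 0.9142]
ee_rot: [2.984, -0.085, 0.713]
contact_force: [-0.1, 0.3, 0.8]
width: 0.006
grasp_force: 0.0
```

```bash
python3 -c "
from h import *
st()"
```

```text
t8.60 p [0.6065 0.1167 0.9142] q [ 0.272  0.219  0.462 -0.224  2.017  1.757] F [-0.1  0.3  0.8] w 0.006 g 0.0
x [ 0.891 -0.037  0.453] y [-0.07  -0.996  0.057] z [ 0.449 -0.083 -0.889] tilt 27.19 az -0.183
```

play_rows([
  [0.7,-0.2,0,0,-1],
  [0.7,-0.2,0,0,-1],
  [0.7,-0.2,0,0,-1],
  [0.5,-0.2,0,0,-1],
  [0.5,-0.2,0,0,-1],
])

```text
t: 9.1
eef_pos: [0.6759, 0.1376, 0.9273]
ee_rot: [2.979, -0.084, 0.748]
contact_force: [-1.1, 0.2, 0.4]
width: 0.003
grasp_force: 0.0
```

play_rows([
  [0.8,-0.2,0,0,-1],
  [1,-0.2,0,0,-1],
  [1,-0.2,0,0,-1],
  [1,-0.2,0,0,-1],
  [1,-0.2,0,0,-1],
])

```text
t: 9.6
eef_pos: [0.7455, 0.1446, 0.9081]
ee_rot: [2.958, -0.076, 0.869]
contact_force: [-0.5, 0.4, -1.0]
width: 0.008
grasp_force: 0.0
```

```bash
python3 -c "
from h import *
st()"
```

```text
t9.60 p [0.7455 0.1446 0.9081] q [ 0.26   0.499  0.087 -0.228  2.006  1.727] F [-0.5  0.4 -1. ] w 0.008 g 0.0
x [ 0.84  -0.031  0.541] y [-0.063 -0.997  0.041] z [ 0.539 -0.069 -0.84 ] tilt 32.88 az -0.128
```

play_rows([
  [1,-0.2,0,0,-1],
  [1,-0.2,0,0,-1],
  [1,-0.2,0,0,-1],
  [1,-0.2,0,0,-1],
  [1,-0.2,0,0,-1],
])

```text
t: 10.1
eef_pos: [0.8037, 0.1517, 0.8981]
ee_rot: [2.929, -0.065, 1.004]
contact_force: [0.0, -0.1, -0.1]
width: 0.006
grasp_force: 0.0
```

```bash
python3 -c "
from h import *
st()"
```

```text
t10.10 p [0.8037 0.1517 0.8981] q [ 0.25   0.54   0.087 -0.217  1.875  1.731] F [ 0.  -0.1 -0.1] w 0.006 g 0.0
x [ 0.789 -0.025  0.614] y [-0.054 -0.998  0.029] z [ 0.612 -0.056 -0.789] tilt 37.9 az -0.091
```

play_rows([
  [-0.8,0.3,0.5,0,-1],
  [-0.8,0.3,0.5,0,-1],
  [-0.8,0.3,0.5,0,-1],
  [-0.8,0.3,0.5,0,-1],
  [-0.8,0.3,0.5,0,-1],
])

```text
t: 10.6
eef_pos: [0.7544, 0.1075, 0.7743]
ee_rot: [2.929, -0.065, 1.004]
contact_force: [-0.1, 0.0, 0.1]
width: 0.007
grasp_force: 0.0
```

play_rows([
  [-0.9,0.3,0.6,0,-1],
  [-0.9,0.3,0.6,0,-1],
  [-0.9,0.3,0.6,0,-1],
  [-0.9,0.3,0.6,0,-1],
  [-0.9,0.3,0.6,0,-1],
])

```text
t: 11.1
eef_pos: [0.7004, 0.0609, 0.6216]
ee_rot: [2.929, -0.065, 1.004]
contact_force: [-0.5, -0.4, 0.9]
width: 0.003
grasp_force: 0.0
```

play_rows([
  [-0.9,0.3,0.6,0,-1],
  [-0.9,0.3,0.6,0,-1],
  [-0.9,0.3,0.6,0,-1],
  [-0.9,0.3,0.6,0,-1],
  [-0.9,0.3,0.6,0,-1],
])

```text
t: 11.6
eef_pos: [0.6464, 0.0143, 0.4693]
ee_rot: [2.929, -0.065, 1.004]
contact_force: [1.1, -0.2, -0.5]
width: 0.006
grasp_force: 0.0
```

```bash
python3 -c "
from h import *
go([.5538,-.0998,.193])"
```

```text
t11.60 p [0.6464 0.0143 0.4693] q [ 0.043 -0.01   1.758 -0.123  0.74   1.721] F [ 1.1 -0.2 -0.5] w 0.006 g 0.0
x [ 0.789 -0.025  0.614] y [-0.054 -0.998  0.029] z [ 0.612 -0.056 -0.789] tilt 37.91 az -0.092
d world [-0.0926 -0.1141 -0.2763] units total [-7.99  3.7   5.59]
```

Run:
```python
from h import *
D=[(.248,-.5735,.222,.424,1.631,1.089),(.5467,-.1552,.5983,.14,1.195,1.807),(.55,-.0366,.8934,.439,.086,2.611),(.4576,-.0304,.9558,.313,.087,2.662),(.3598,-.0236,1.0096,.179,.087,2.689),(.3371,-.03,.9398,-.251,.849,2.069),(.6464,.0143,.4693,-.01,1.758,.74)]
def fk(P,q2,q3,q5):
    z0,L1,L2,L3,r0=P;a=q2;b=q2+q3;c=b+q5
    return r0+L1*np.sin(a)+L2*np.sin(b)+L3*np.sin(c), z0+L1*np.cos(a)+L2*np.cos(b)+L3*np.cos(c)
f=lambda P:np.ravel([np.array(fk(P,*d[3:]))-(np.hypot(d[0],d[1]),d[2]) for d in D])
r=least_squares(f,[.3,.4,.4,.3,0]);print(r.x,f(r.x).round(4))
th=np.pi-np.radians(37.9)
for nm,x,y,z in [("pre",.5538,-.0998,.193),("eng",.6272,-.1065,.0986),("mid",.6,-.1,.13)]:
    g=lambda q:np.r_[np.array(fk(r.x,q[0],q[1],th-q[0]-q[1]))-(np.hypot(x,y),z)]
    s=least_squares(g,[.1,1.9]);print(nm,s.x,th-s.x.sum(),s.cost)
```

```text
[0.26562537 0.47840102 0.48245381 0.22675321 0.06733974] [ 0.0658  0.0283  0.0348  0.027  -0.0375 -0.004  -0.0381 -0.0167 -0.0392
 -0.0305 -0.0147 -0.0137  0.0288  0.0096]
pre [0.09693078 2.34740871] 0.035773372342021936 6.1929580229871046e-21
eng [0.42749787 2.21432288] -0.16170788302116845 9.675872040601473e-31
mid [0.3174013  2.27379117] -0.11107960387244376 3.2263497463208087e-17
```

```bash
cat > k.py <<'E'
from h import *
D=[(.248,-.5735,.222,.424,1.631,1.089),(.5467,-.1552,.5983,.14,1.195,1.807),(.55,-.0366,.8934,.439,.086,2.611),(.4576,-.0304,.9558,.313,.087,2.662),(.3598,-.0236,1.0096,.179,.087,2.689),(.3371,-.03,.9398,-.251,.849,2.069),(.6464,.0143,.4693,-.01,1.758,.74)]
def fk(P,q2,q3,q5):
    z0,L1,L2,L3,r0,o,e=P;a=q2;b=q2+q3;c=b+q5
    return r0+L1*np.sin(a)+L2*np.sin(b)+e*np.cos(b)+L3*np.sin(c)-o*np.cos(c), z0+L1*np.cos(a)+L2*np.cos(b)-e*np.sin(b)+L3*np.cos(c)+o*np.sin(c)
f=lambda P:np.ravel([np.array(fk(P,*d[3:]))-(np.hypot(d[0],d[1]),d[2]) for d in D])
r=least_squares(f,[.3,.4,.4,.3,0,0,0])
def solve(x,y,z,tilt):
    th=np.pi-np.radians(tilt)
    g=lambda q:np.array(fk(r.x,q[0],q[1],th-q[0]-q[1]))-(np.hypot(x,y),z)
    s=least_squares(g,[.1,1.9]);return s.x.round(3),round(th-s.x.sum(),3),s.cost<1e-8
E
python3 - <<'E'
from k import *
print(r.x.round(3),f(r.x).round(4))
for t in(30,34,37.9):
  for p in[(.5538,-.0998,.193),(.6,-.1,.13),(.6272,-.1065,.0986),(.6272,-.06,.125)]:print(t,p,solve(*p,t))
E
```

```text
[ 0.312  0.564  0.485  0.31  -0.001  0.001  0.077] [-0.0001  0.0001  0.      0.0002  0.0003 -0.0004 -0.0001 -0.     -0.0003
  0.0001  0.0002  0.0002 -0.     -0.0002]
30 (0.5538, -0.0998, 0.193) (array([0.223, 2.147]), np.float64(0.248), np.True_)
30 (0.6, -0.1, 0.13) (array([0.404, 2.089]), np.float64(0.125), np.True_)
30 (0.6272, -0.1065, 0.0986) (array([0.494, 2.04 ]), np.float64(0.084), np.True_)
30 (0.6272, -0.06, 0.125) (array([0.437, 2.045]), np.float64(0.136), np.True_)
34 (0.5538, -0.0998, 0.193) (array([0.221, 2.191]), np.float64(0.136), np.True_)
34 (0.6, -0.1, 0.13) (array([0.408, 2.132]), np.float64(0.008), np.True_)
34 (0.6272, -0.1065, 0.0986) (array([0.501, 2.081]), np.float64(-0.034), np.True_)
34 (0.6272, -0.06, 0.125) (array([0.441, 2.088]), np.float64(0.02), np.True_)
37.9 (0.5538, -0.0998, 0.193) (array([0.226, 2.233]), np.float64(0.021), np.True_)
37.9 (0.6, -0.1, 0.13) (array([0.419, 2.171]), np.float64(-0.11), np.True_)
37.9 (0.6272, -0.1065, 0.0986) (array([0.513, 2.12 ]), np.float64(-0.153), np.True_)
37.9 (0.6272, -0.06, 0.125) (array([0.45 , 2.127]), np.float64(-0.097), np.True_)
```

play_rows([
  [-0.3,-0.9,-0.7,0,-1],
  [-0.3,-1,-0.7,0,-1],
  [-0.3,-1,-0.7,0,-1],
  [-0.3,-1,-0.7,0,-1],
  [-0.3,-1,-0.7,0,-1],
])

```text
t: 12.1
eef_pos: [0.5544, 0.1694, 0.522]
ee_rot: [2.929, -0.066, 1.004]
contact_force: [1.0, 0.9, -0.2]
width: 0.006
grasp_force: 0.0
```

play_rows([
  [-0.3,-1,-0.7,0,-1],
  [-0.3,-1,-0.7,0,-1],
  [-0.3,-1,-0.7,0,-1],
  [-0.3,-1,-0.7,0,-1],
  [-0.3,-1,-0.7,0,-1],
])

```text
t: 12.6
eef_pos: [0.4655, 0.3238, 0.5749]
ee_rot: [2.934, -0.051, 0.995]
contact_force: [0.5, -0.1, -0.3]
width: 0.003
grasp_force: 0.0
```

play_rows([
  [-0.3,-1,-0.7,0,-1],
  [-0.3,-1,-0.7,0,-1],
  [-0.3,-1,-0.7,0,-1],
  [-0.3,-1,-0.7,0,-1],
  [-0.3,-1,-0.7,0,-1],
])

```text
t: 13.1
eef_pos: [0.4108, 0.4487, 0.6572]
ee_rot: [2.965, 0.075, 0.919]
contact_force: [0.2, -0.3, 1.0]
width: 0.007
grasp_force: 0.0
```

```bash
python3 -c "
from h import *
go([.2,.75,.7])"
```

```text
t13.10 p [0.4108 0.4487 0.6572] q [ 1.07   0.04   1.296 -0.532  1.516  2.541] F [ 0.2 -0.3  1. ] w 0.007 g 0.0
x [0.824 0.057 0.564] y [ 0.035 -0.998  0.049] z [ 0.566 -0.021 -0.824] tilt 34.49 az -0.036
d world [-0.2108  0.3013  0.0428] units total [ -4.41 -10.21  -5.36]
```

play_rows([
  [0,0,-0.7,-1,-1],
  [0,0,-0.7,-1,-1],
  [0,0,-0.7,-1,-1],
  [0,0,-0.7,-1,-1],
  [0,0,-0.7,-1,-1],
])

```text
t: 13.6
eef_pos: [0.3516, 0.4501, 0.7436]
ee_rot: [2.596, 1.028, 0.794]
contact_force: [0.4, 0.3, 0.4]
width: 0.007
grasp_force: 0.0
```

```bash
python3 -c "
from h import *
go([.2,.75,.75])"
```

```text
t13.60 p [0.3516 0.4501 0.7436] q [ 1.178  0.025  1.133 -0.567  1.721  1.832] F [0.4 0.3 0.4] w 0.007 g 0.0
x [0.605 0.689 0.398] y [ 0.56  -0.724  0.403] z [ 0.566 -0.021 -0.824] tilt 34.5 az -0.037
d world [-0.1516  0.2999  0.0064] units total [ 3.92 -9.98 -3.24]
```

play_rows([
  [0.4,-1,-0.3,0,-1],
  [0.4,-1,-0.3,0,-1],
  [0.4,-1,-0.3,0,-1],
  [0.4,-1,-0.3,0,-1],
  [0.4,-1,-0.3,0,-1],
])

```text
t: 14.1
eef_pos: [0.279, 0.6026, 0.7438]
ee_rot: [2.6, 1.021, 0.795]
contact_force: [-0.3, 1.2, 0.3]
width: 0.006
grasp_force: 0.0
```

play_rows([
  [0.4,-1,-0.3,0,-1],
  [0.4,-1,-0.3,0,-1],
  [0.5,-0.9,-0.3,0,-1],
  [0.5,-0.8,0,0,-1],
  [0.5,-0.8,0,0,-1],
])

```text
t: 14.6
eef_pos: [0.2309, 0.7487, 0.7395]
ee_rot: [2.6, 1.022, 0.795]
contact_force: [0.4, 0.8, 0.5]
width: 0.006
grasp_force: 0.0
```

```bash
python3 -c "
from h import *
st()"
```

```text
t14.60 p [0.2309 0.7487 0.7395] q [ 1.482  0.596  0.36  -0.686  2.038  1.939] F [0.4 0.8 0.5] w 0.006 g 0.0
x [0.608 0.685 0.401] y [ 0.557 -0.728  0.4  ] z [ 0.566 -0.02  -0.824] tilt 34.5 az -0.036
```

play_rows([
  [0.6,-0.8,0,0,-1],
  [0.7,-0.8,0,0,-1],
  [0.7,-0.8,0,0,-1],
  [0.7,-0.8,0,0,-1],
  [0.7,-0.8,0,0,-1],
])

```text
t: 15.1
eef_pos: [0.2227, 0.8465, 0.6884]
ee_rot: [2.611, 1.046, 0.863]
contact_force: [-0.2, 0.3, 0.5]
width: 0.006
grasp_force: 0.0
```

```bash
python3 -c "
from h import *
st()"
```

```text
t15.10 p [0.2227 0.8465 0.6884] q [ 1.507  0.815  0.086 -0.711  2.037  1.92 ] F [-0.2  0.3  0.5] w 0.006 g 0.0
x [0.579 0.683 0.445] y [ 0.567 -0.73   0.382] z [ 0.586  0.031 -0.81 ] tilt 35.93 az 0.053
```

```bash
cat > w.py <<'E'
from k import *
def wr(p,tilt,az):
    t=np.radians(tilt);d=np.array([np.sin(t)*np.cos(az),np.sin(t)*np.sin(az),-np.cos(t)])
    w=np.array(p)-.31*d;a1=np.arctan2(w[1],w[0]);R=np.hypot(w[0],w[1])
    P=r.x.copy();P[3]=0;P[5]=0
    s=least_squares(lambda q:np.array(fk(P,q[0],q[1],0))-(R,w[2]),[.2,2.])
    b=s.x.sum();u=np.array([np.sin(b)*np.cos(a1),np.sin(b)*np.sin(a1),np.cos(b)])
    j5=np.arccos(u@d)
    # bend plane: planar component sign (up-perp) and left comp
    e=np.array([np.cos(b)*np.cos(a1),np.cos(b)*np.sin(a1),-np.sin(b)]);l=np.array([-np.sin(a1),np.cos(a1),0])
    return j5.round(3),np.arctan2(d@l,d@e).round(2),s.x.round(2)
E
python3 - <<'E'
from w import *
pts=[(.5,-.1,.27),(.5538,-.0998,.193),(.6,-.1,.13),(.6272,-.1065,.0986),(.6272,-.1065,.118),(.6272,-.07,.118)]
for t,a in[(36,.053),(36,.12),(38,.12),(40,.15),(36,.2)]:
  print(t,a,[wr(p,t,a) for p in pts])
E
```

```text
36 0.053 [(np.float64(0.393), np.float64(0.61), array([-0.  ,  2.22])), (np.float64(0.226), np.float64(1.06), array([0.23, 2.2 ])), (np.float64(0.181), np.float64(1.68), array([0.42, 2.14])), (np.float64(0.189), np.float64(1.89), array([0.51, 2.09])), (np.float64(0.18), np.float64(1.66), array([0.47, 2.08])), (np.float64(0.139), np.float64(1.83), array([0.46, 2.1 ]))]
36 0.12 [(np.float64(0.442), np.float64(0.7), array([0.01, 2.22])), (np.float64(0.283), np.float64(1.09), array([0.24, 2.19])), (np.float64(0.233), np.float64(1.56), array([0.42, 2.13])), (np.float64(0.234), np.float64(1.74), array([0.51, 2.08])), (np.float64(0.231), np.float64(1.55), array([0.47, 2.07])), (np.float64(0.189), np.float64(1.67), array([0.47, 2.09]))]
38 0.12 [(np.float64(0.418), np.float64(0.81), array([0.01, 2.24])), (np.float64(0.279), np.float64(1.29), array([0.24, 2.21])), (np.float64(0.254), np.float64(1.79), array([0.43, 2.15])), (np.float64(0.264), np.float64(1.94), array([0.52, 2.09])), (np.float64(0.252), np.float64(1.78), array([0.48, 2.09])), (np.float64(0.215), np.float64(1.94), array([0.47, 2.11]))]
40 0.15 [(np.float64(0.429), np.float64(0.95), array([0.01, 2.25])), (np.float64(0.314), np.float64(1.46), array([0.25, 2.22])), (np.float64(0.307), np.float64(1.9), array([0.44, 2.16])), (np.float64(0.32), np.float64(2.02), array([0.53, 2.11])), (np.float64(0.303), np.float64(1.89), array([0.49, 2.1 ])), (np.float64(0.27), np.float64(2.05), array([0.48, 2.12]))]
36 0.2 [(np.float64(0.504), np.float64(0.76), array([0.02, 2.2 ])), (np.float64(0.351), np.float64(1.1), array([0.25, 2.17])), (np.float64(0.294), np.float64(1.46), array([0.43, 2.11])), (np.float64(0.29), np.float64(1.6), array([0.52, 2.06])), (np.float64(0.292), np.float64(1.45), array([0.48, 2.06])), (np.float64(0.249), np.float64(1.54), array([0.47, 2.08]))]
```

play_rows([
  [0.7,-0.8,0,0,-1],
  [0.7,-0.8,0,0,-1],
  [0,0,0,0,-1],
  [-0.3,0.7,0.3,0,-1],
  [-0.4,1,0.5,0,-1],
])

```text
t: 15.6
eef_pos: [0.2491, 0.8261, 0.6502]
ee_rot: [2.612, 1.066, 0.895]
contact_force: [1.1, 1.4, 1.6]
width: 0.007
grasp_force: 0.0
```

play_rows([
  [-0.4,1,0.5,0,-1],
  [-0.4,1,0.5,0,-1],
  [-0.4,1,0.5,0,-1],
  [-0.4,1,0.5,0,-1],
  [-0.4,1,0.5,0,-1],
])

```text
t: 16.1
eef_pos: [0.3477, 0.6768, 0.623]
ee_rot: [2.615, 1.062, 0.899]
contact_force: [1.2, -0.3, -0.2]
width: 0.004
grasp_force: 0.0
```

play_rows([
  [-0.4,1,0.5,0,-1],
  [-0.4,1,0.5,0,-1],
  [-0.4,1,0.5,0,-1],
  [-0.4,1,0.5,0,-1],
  [-0.4,1,0.5,0,-1],
])

```text
t: 16.6
eef_pos: [0.4447, 0.5311, 0.5913]
ee_rot: [2.614, 1.062, 0.9]
contact_force: [0.7, 0.1, 0.5]
width: 0.005
grasp_force: 0.0
```

```bash
python3 -c "
from h import *
go([.55,.2,.5])"
```

```text
t16.60 p [0.4447 0.5311 0.5913] q [ 1.081  0.152  1.322 -0.542  1.316  1.925] F [0.7 0.1 0.5] w 0.005 g 0.0
x [0.562 0.682 0.468] y [ 0.573 -0.729  0.375] z [ 0.596  0.058 -0.801] tilt 36.81 az 0.096
d world [ 0.1053 -0.3311 -0.0913] units total [-6.98  8.92  3.89]
```

play_rows([
  [-0.8,1,0.4,0,-1],
  [-0.8,1,0.4,0,-1],
  [-0.8,1,0.4,0,-1],
  [-0.8,1,0.4,0,-1],
  [-0.8,1,0.4,0,-1],
])

```text
t: 17.1
eef_pos: [0.4985, 0.3431, 0.5436]
ee_rot: [2.612, 1.062, 0.901]
contact_force: [0.2, 0.4, 0.3]
width: 0.002
grasp_force: 0.0
```

play_rows([
  [-0.8,1,0.4,0,-1],
  [-0.8,1,0.4,0,-1],
  [-0.8,1,0.4,0,-1],
  [-0.8,1,0.4,0.3,-1],
  [-0.8,1,0.4,0.3,-1],
])

```text
t: 17.6
eef_pos: [0.5516, 0.1552, 0.4954]
ee_rot: [2.674, 0.956, 0.919]
contact_force: [0.2, 0.4, 1.3]
width: -0.001
grasp_force: 0.0
```

play_rows([
  [-0.3,0.5,0,0.9,-1],
  [-0.3,0.5,0,0.9,-1],
  [-0.2,0.7,0,0.9,-1],
  [-0.2,0.7,0,0.9,-1],
  [0,0.7,0,0.9,-1],
])

```text
t: 18.1
eef_pos: [0.5619, 0.0569, 0.4964]
ee_rot: [-2.941, -0.081, -0.979]
contact_force: [-0.2, 0.8, 0.1]
width: 0.006
grasp_force: 0.0
```

```bash
python3 -c "
from h import *
go([.5,-.11,.27])"
```

```text
t18.10 p [0.5619 0.0569 0.4964] q [ 0.074 -0.172  1.838  0.015  0.832  1.583] F [-0.2  0.8  0.1] w 0.006 g 0.0
x [0.799 0.037 0.6  ] y [ 0.063 -0.998 -0.022] z [ 0.598  0.055 -0.8  ] tilt 36.88 az 0.092
d world [-0.0619 -0.1669 -0.2264] units total [-6.38  5.59  4.5 ]
```

play_rows([
  [-0.8,0.7,0.6,0,-1],
  [-0.8,0.7,0.6,0,-1],
  [-0.8,0.7,0.6,0,-1],
  [-0.8,0.7,0.6,0,-1],
  [-0.8,0.7,0.6,0,-1],
])

```text
t: 18.6
eef_pos: [0.5266, -0.048, 0.3497]
ee_rot: [-2.943, -0.09, -0.981]
contact_force: [0.3, 0.4, -0.2]
width: 0.005
grasp_force: 0.0
```

play_rows([
  [-0.8,0.7,0.5,0,-1],
  [-0.8,0.7,0.5,0,-1],
  [-0.8,0.7,0.5,0,-1],
  [0,0,0,0,-1],
  [0,0,0,0,-1],
])

```text
t: 19.1
eef_pos: [0.5004, -0.1109, 0.2694]
ee_rot: [-2.944, -0.086, -0.977]
contact_force: [-0.1, -0.3, 0.6]
width: 0.01
grasp_force: 0.0
```

```bash
python3 -c "
from h import *
go([.567,-.111,.1786])
p,R=st();print(R.T@(np.array([.6268,-.1055,.0986])-p)/.03)
"
```

```text
t19.10 p [ 0.5004 -0.1109  0.2694] q [-0.419  0.008  2.222  0.749  0.443  0.483] F [-0.1 -0.3  0.6] w 0.01 g 0.0
x [0.8   0.04  0.598] y [ 0.065 -0.998 -0.019] z [ 0.596  0.054 -0.801] tilt 36.76 az 0.091
d world [ 0.0666 -0.0001 -0.0908] units total [-0.03  0.2   3.75]
t19.10 p [ 0.5004 -0.1109  0.2694] q [-0.419  0.008  2.222  0.749  0.443  0.483] F [-0.1 -0.3  0.6] w 0.01 g 0.0
x [0.8   0.04  0.598] y [ 0.065 -0.998 -0.019] z [ 0.596  0.054 -0.801] tilt 36.76 az 0.091
[-0.02472983  0.20209187  7.08171563]
```

Already lined up. I go along the tool axis to about 60 mm short of the engaged pose, then look from close by.

play_rows([
  [0,0.1,0.8,0,-1],
  [0,0.1,0.8,0,-1],
  [0,0,0.8,0,-1],
  [0,0,0.8,0,-1],
  [0,0,0.8,0,-1],
])

```text
t: 19.6
eef_pos: [0.5745, -0.1088, 0.1739]
ee_rot: [-2.942, -0.092, -0.982]
contact_force: [-0.2, -0.4, 0.6]
width: 0.008
grasp_force: 0.0
```

```bash
cat > pic.py <<'E'
from h import *
import sys
def pic(n):
    a=bot.get_image("scene")[150:270,210:350];b=bot.get_image("top")[120:240,290:430]
    im=np.vstack([cv2.resize(q,(700,600) if 0 else (560,300),interpolation=cv2.INTER_CUBIC) for q in(a,b)])
    im=np.hstack([cv2.resize(q,(400,343),interpolation=cv2.INTER_CUBIC) for q in(a,b)])
    cv2.imwrite(f"pics/{n}.png",cv2.cvtColor(im,cv2.COLOR_RGB2BGR))
pic(sys.argv[1]);p,R=st();print(R.T@(np.array([.6268,-.1055,.0986])-p)/.03)
E
python3 pic.py a1
```

```text
t19.70 p [ 0.5739 -0.1083  0.1721] q [-0.342  0.307  2.168  1.304  0.266 -0.049] F [-0.7 -0.2  1.1] w 0.007 g 0.0
x [0.8   0.043 0.598] y [ 0.069 -0.997 -0.02 ] z [ 0.596  0.057 -0.801] tilt 36.76 az 0.096
[-0.04938696  0.07747325  3.01966334]
```

View pics/a1.png

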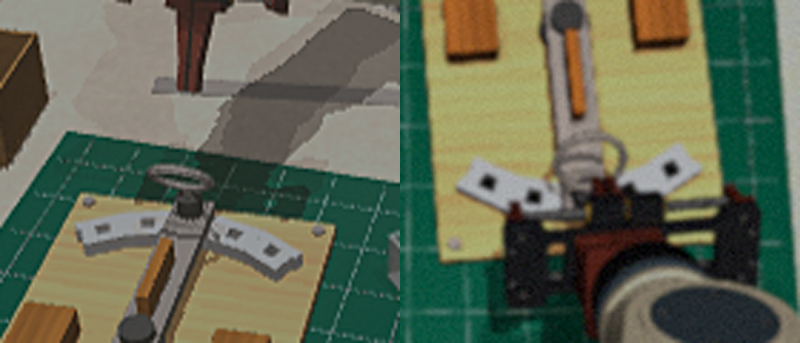

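The scene half shows the fingertip at (190,90), square behind the ring at (180,180). The top half shows it at (600,190), just short of the ring at (590,155). I go in slowly.

play_rows([
  [0,0,0.5,0,-1],
  [0,0,0.5,0,-1],
  [0,0,0.4,0,-1],
  [0,0,0.3,0,-1],
  [0,0,0.3,0,-1],
])

```text
t: 20.2
eef_pos: [0.6091, -0.1055, 0.1264]
ee_rot: [-2.941, -0.091, -0.981]
contact_force: [0.3, 0.2, 0.2]
width: 0.006
grasp_force: 0.0
```

```bash
python3 pic.py a2
```

```text
t20.30 p [ 0.6088 -0.1055  0.1257] q [-0.309  0.441  2.121  1.671  0.239 -0.4  ] F [ 0.7 -0.3 -0.3] w 0.005 g 0.0
x [0.799 0.043 0.6  ] y [ 0.068 -0.997 -0.019] z [ 0.597  0.056 -0.8  ] tilt 36.87 az 0.094
[-0.06230993  0.05693567  1.08107334]
```

View pics/a2.png

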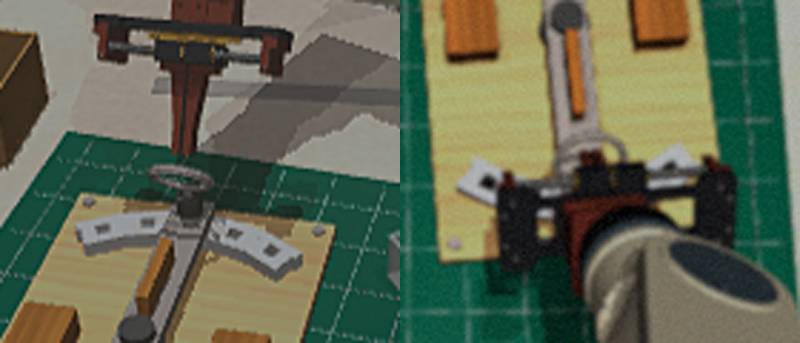

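The closed fingertips at (185,152) are right at the ring's opening, centred on it at (180,178), with no contact. I go through.

play_rows([
  [0,0,0.3,0,-1],
  [0,0,0.3,0,-1],
  [0,0,0.3,0,-1],
  [0,0,0.2,0,-1],
  [0,0,0,0,-1],
])

```text
t: 20.8
eef_pos: [0.6279, -0.104, 0.0989]
ee_rot: [-2.942, -0.09, -0.978]
contact_force: [-1.2, 0.2, -0.1]
width: 0.009
grasp_force: 0.0
```

```bash
python3 pic.py a3
```

```text
t20.90 p [ 0.6274 -0.1042  0.0988] q [-0.294  0.514  2.089  1.853  0.238 -0.574] F [ 0.9  0.5 -0.5] w 0.006 g 0.0
x [0.8   0.043 0.599] y [ 0.067 -0.998 -0.019] z [ 0.596  0.056 -0.801] tilt 36.8 az 0.093
[-0.0238806   0.04297923 -0.00887073]
```

View pics/a3.png

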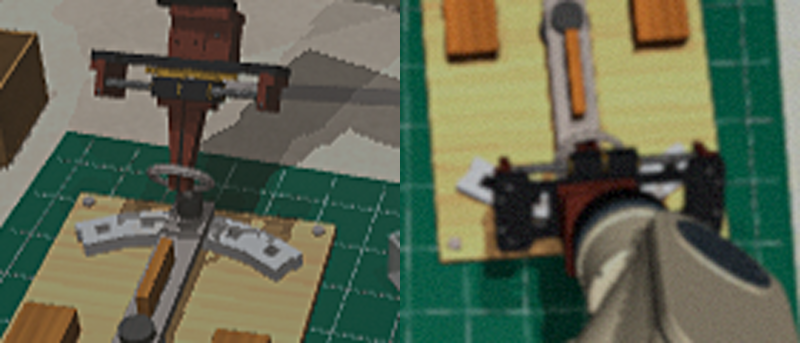

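The finger passes through the ring, with the bar in front of it at (183,172), and there's no force. I lift straight up in small steps.

play_rows([
  [0.06,0,-0.08,0,-1],
  [0.06,0,-0.08,0,-1],
  [0.06,0,-0.08,0,-1],
  [0.06,0,-0.08,0,-1],
  [0,0,0,0,-1],
])

```text
t: 21.4
eef_pos: [0.6255, -0.1046, 0.1086]
ee_rot: [-2.945, -0.089, -0.971]
contact_force: [-6.3, -0.5, -4.1]
width: 0.007
grasp_force: 3.3
```

```bash
python3 -c "
from h import *
st()"
```

```text
t21.40 p [ 0.6255 -0.1046  0.1086] q [-0.295  0.491  2.089  1.742  0.23  -0.46 ] F [-6.3 -0.5 -4.1] w 0.007 g 3.2786320243030787
x [0.802 0.042 0.595] y [ 0.067 -0.998 -0.019] z [ 0.593  0.055 -0.803] tilt 36.55 az 0.093
```

play_rows([
  [0.08,0,-0.06,0,-1],
  [0.08,0,-0.07,0,-1],
  [0.08,0,-0.07,0,-1],
  [0.08,0,-0.07,0,-1],
  [0,0,0,0,-1],
])

```text
t: 21.9
eef_pos: [0.6258, -0.1042, 0.1187]
ee_rot: [-2.947, -0.089, -0.964]
contact_force: [-12.4, -1.2, -6.9]
width: 0.007
grasp_force: 7.0
```

```bash
python3 -c "
from h import *
st()"
```

```text
t21.90 p [ 0.6258 -0.1042  0.1187] q [-0.293  0.469  2.084  1.609  0.225 -0.322] F [-12.4  -1.2  -6.9] w 0.007 g 6.9618864360245425
x [0.805 0.042 0.592] y [ 0.067 -0.998 -0.02 ] z [ 0.589  0.055 -0.806] tilt 36.3 az 0.094
```

play_rows([
  [0.08,0,-0.07,0,-1],
  [0.08,0,-0.07,0,-1],
  [0.08,0,-0.07,0,-1],
  [0.08,0,-0.07,0,-1],
  [0.04,0,-0.04,0,-1],
])

```text
t: 22.4
eef_pos: [0.6262, -0.1036, 0.1308]
ee_rot: [-2.947, -0.089, -0.958]
contact_force: [-19.9, -0.8, -8.8]
width: 0.011
grasp_force: 10.9
```

```bash
python3 pic.py a4
```

```text
t22.50 p [ 0.6262 -0.1035  0.1308] q [-0.292  0.445  2.077  1.454  0.227 -0.163] F [-20.4  -2.1  -9.3] w 0.009 g 10.705818897258723
x [0.808 0.042 0.588] y [ 0.067 -0.998 -0.022] z [ 0.586  0.057 -0.808] tilt 36.06 az 0.097
[-0.61659771  0.09049319  0.87502585]
```

View pics/a4.png

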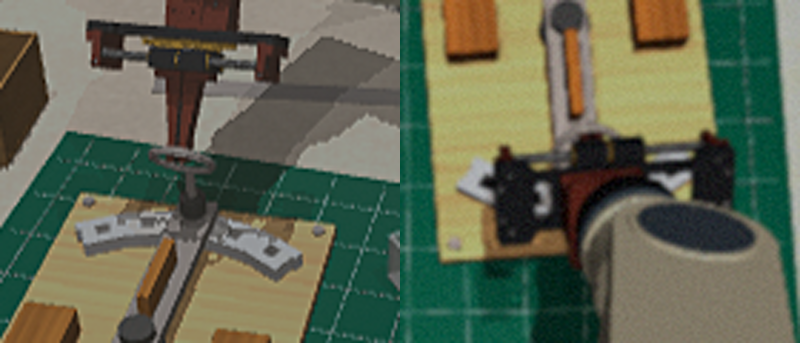

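The ring stands about 19 mm up: in the scene half it is now at (182,160), with the bare rod visible between it and the sleeve at (192,205). I swing it slowly to +y.

play_rows([
  [0,-0.12,0,0,-1],
  [0,-0.12,0,0,-1],
  [0,-0.12,0,0,-1],
  [0,-0.12,0,0,-1],
  [0,-0.12,0,0,-1],
])

```text
t: 23.0
eef_pos: [0.6261, -0.0856, 0.1317]
ee_rot: [-2.946, -0.088, -0.96]
contact_force: [-13.4, -0.8, -8.3]
width: 0.009
grasp_force: 8.0
```

```bash
python3 -c "
from h import *
st()"
```

```text
t23.00 p [ 0.6261 -0.0856  0.1317] q [-0.254  0.438  2.087  1.5    0.205 -0.178] F [-13.4  -0.8  -8.3] w 0.009 g 8.005302145611495
x [0.807 0.041 0.59 ] y [ 0.067 -0.998 -0.022] z [ 0.587  0.057 -0.807] tilt 36.16 az 0.097
```

play_rows([
  [0,-0.12,0,0,-1],
  [0,-0.12,0,0,-1],
  [0.01,-0.12,0.01,0,-1],
  [0.01,-0.12,0.01,0,-1],
  [0,-0.12,0,0,-1],
])

```text
t: 23.5
eef_pos: [0.6276, -0.0677, 0.1331]
ee_rot: [-2.945, -0.089, -0.964]
contact_force: [-6.2, -0.1, -9.0]
width: 0.007
grasp_force: 5.8
```

```bash
python3 pic.py a5
```

```text
t23.60 p [ 0.6277 -0.0672  0.1333] q [-0.215  0.433  2.093  1.546  0.184 -0.194] F [-7.7  2.3 -9.8] w 0.007 g 6.498796753585339
x [0.805 0.042 0.592] y [ 0.069 -0.997 -0.022] z [ 0.59   0.058 -0.806] tilt 36.34 az 0.098
[-0.76185032  1.29791536  0.83895435]
```

View pics/a5.png

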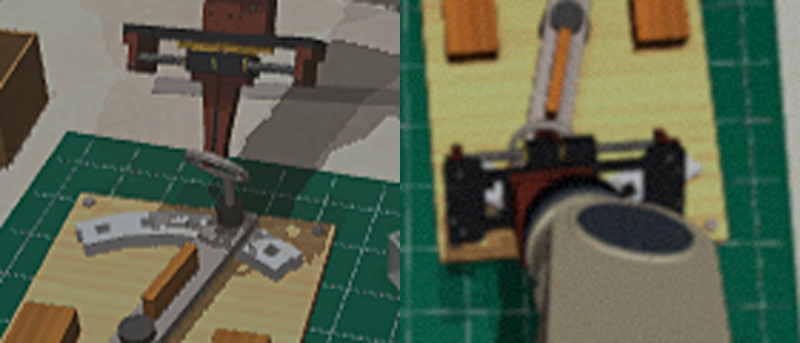

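The arm now lies toward +y: sleeve at about (230,207) and ring at (215,163) in the scene half, with only the outermost hole (270,250) free on that side. I check the angle by projection.

Run:
```python
from h import *
q=(.68224,-.10296,.05509);c,s=np.cos(q[2]),np.sin(q[2]);pv=np.array([q[0]+c*.085,q[1]+s*.085])
for ph in(.20,.23,.262,.29):
    a=q[2]-ph;u=np.array([np.cos(a),np.sin(a)])
    f=lambda rad,z:((proj("scene",np.r_[pv-rad*u,z])[0]-[210,150])*400/140).round(1)
    print(ph,"sleeve top",f(.17,.069),"ring+19",f(.153,.121),"crown TCP",(pv-.138*u).round(4))
```

```text
0.2 sleeve top [220.9 198.9] ring+19 [209.2 166.7] crown TCP [ 0.6306 -0.0784]
0.23 sleeve top [225.7 200.2] ring+19 [213.6 167.9] crown TCP [ 0.6312 -0.0743]
0.262 sleeve top [230.6 201.8] ring+19 [218.2 169.3] crown TCP [ 0.6321 -0.0699]
0.29 sleeve top [234.9 203.2] ring+19 [222.2 170.6] crown TCP [ 0.6329 -0.0662]
```

play_rows([
  [-0.05,0,0.07,0,-1],
  [-0.05,0,0.07,0,-1],
  [-0.05,0,0.07,0,-1],
  [-0.05,0,0.07,0,-1],
  [0,0,0,0,-1],
])

```text
t: 24.1
eef_pos: [0.6277, -0.0672, 0.1227]
ee_rot: [-2.945, -0.09, -0.964]
contact_force: [-9.1, 3.1, -6.7]
width: 0.005
grasp_force: 6.5
```

```bash
python3 -c "
from h import *
st()"
```

```text
t24.10 p [ 0.6277 -0.0672  0.1227] q [-0.215  0.455  2.096  1.678  0.184 -0.327] F [-9.1  3.1 -6.7] w 0.005 g 6.545787937939167
x [0.805 0.042 0.592] y [ 0.068 -0.997 -0.021] z [ 0.589  0.058 -0.806] tilt 36.31 az 0.097
```

play_rows([
  [-0.05,0,0.07,0,-1],
  [-0.05,0,0.07,0,-1],
  [-0.05,0,0.07,0,-1],
  [-0.05,0,0.07,0,-1],
  [0,0,0,0,-1],
])

```text
t: 24.6
eef_pos: [0.6278, -0.0671, 0.1125]
ee_rot: [-2.945, -0.09, -0.964]
contact_force: [-10.5, 3.0, -5.8]
width: 0.006
grasp_force: 6.6
```

```bash
python3 -c "
from h import *
st()"
```

```text
t24.60 p [ 0.6278 -0.0671  0.1125] q [-0.214  0.477  2.099  1.805  0.187 -0.456] F [-10.5   3.   -5.8] w 0.006 g 6.585463397204876
x [0.805 0.042 0.592] y [ 0.068 -0.997 -0.021] z [ 0.589  0.057 -0.806] tilt 36.31 az 0.097
```

play_rows([
  [-0.06,0,0.06,0,-1],
  [-0.06,0,0.06,0,-1],
  [-0.06,0,0.06,0,-1],
  [-0.04,0,0.05,0,-1],
  [0,0,0,0,-1],
])

```text
t: 25.1
eef_pos: [0.6299, -0.0678, 0.1055]
ee_rot: [-2.944, -0.089, -0.973]
contact_force: [-3.6, 1.1, -4.8]
width: 0.009
grasp_force: 3.0
```

```bash
python3 -c "
from h import *
st()"
```

```text
t25.10 p [ 0.6299 -0.0678  0.1055] q [-0.215  0.494  2.099  1.921  0.195 -0.574] F [-3.6  1.1 -4.8] w 0.009 g 3.014787510037422
x [0.802 0.042 0.596] y [ 0.067 -0.998 -0.02 ] z [ 0.594  0.056 -0.803] tilt 36.63 az 0.094
```

play_rows([
  [-0.07,0,0.03,0,-1],
  [-0.07,0,0.03,0,-1],
  [-0.07,0,0.03,0,-1],
  [0,0,0,0,-1],
  [0,0,0,0,-1],
])

```text
t: 25.6
eef_pos: [0.6275, -0.0685, 0.1006]
ee_rot: [-2.943, -0.089, -0.976]
contact_force: [-0.8, -1.0, -0.2]
width: 0.004
grasp_force: 0.0
```

```bash
python3 -c "
from h import *
st()"
```

```text
t25.60 p [ 0.6275 -0.0685  0.1006] q [-0.217  0.503  2.106  2.     0.202 -0.656] F [-0.8 -1.  -0.2] w 0.004 g 0.0
x [0.8   0.042 0.598] y [ 0.067 -0.998 -0.019] z [ 0.596  0.055 -0.801] tilt 36.75 az 0.093
```

play_rows([
  [-0.03,0,-0.1,0,-1],
  [-0.03,0,-0.3,0,-1],
  [0,0,-0.4,0,-1],
  [0,0,-0.5,0,-1],
  [0,0,-0.5,0,-1],
])

```text
t: 26.1
eef_pos: [0.593, -0.0714, 0.143]
ee_rot: [-2.944, -0.089, -0.975]
contact_force: [0.4, 0.7, 0.1]
width: 0.003
grasp_force: 0.0
```

play_rows([
  [0,0,-0.7,0,-1],
  [0,0,-0.8,0,-1],
  [0,0,-0.8,0,-1],
  [0,0,-0.8,0,-1],
  [0,0,-0.8,0,-1],
])

```text
t: 26.6
eef_pos: [0.5229, -0.078, 0.2371]
ee_rot: [-2.944, -0.089, -0.974]
contact_force: [-0.4, 0.5, 0.0]
width: 0.006
grasp_force: 0.0
```

Run:
```python
from h import *
st()
s=bot.get_image("scene");cv2.imwrite("pics/end.png",cv2.cvtColor(s,cv2.COLOR_RGB2BGR))
a=cv2.imread("pics/scene0.png").astype(int);b=cv2.imread("pics/end.png").astype(int)
# angle: correlate start ring/sleeve patch rows of dark pixels
def W(rad,ph,z):
    q=(.68224,-.10296,.05509);c,s_=np.cos(q[2]),np.sin(q[2]);pv=np.array([q[0]+c*.085,q[1]+s_*.085]);A=q[2]-ph
    return np.r_[pv-rad*np.array([np.cos(A),np.sin(A)]),z]
p0=proj("scene",W(.17,0,.06))[0];p1=proj("scene",W(.17,.262,.06))[0];print(p0,p1)
# template of sleeve+ring from start image
x,y=p0.round().astype(int);t=cv2.imread("pics/scene0.png")[y-8:y+9,x-8:x+9]
E_=cv2.imread("pics/end.png")[190:250,260:320]
m=cv2.matchTemplate(E_,t,cv2.TM_CCOEFF_NORMED);_,v,_,l=cv2.minMaxLoc(m);print("sleeve found",l[0]+268,l[1]+198,v,"expected",p1.round(1)+(np.array([x,y])-p0))
# ring height by projection of ring outline (dark) for pin 0 vs 13mm
g=cv2.cvtColor(s,cv2.COLOR_RGB2GRAY)
for h in(0,.004,.008,.013):
    n=np.array([.559,.829]);L=[]
    for k in np.linspace(0,2*np.pi,90):
        rr=.030;A=.05509-.262;X=W(.153-rr*np.sin(k)*n[0],.262,.102+h+rr*np.sin(k)*n[1])+rr*np.cos(k)*np.r_[-np.sin(A),np.cos(A),0]
        u=proj("scene",X)[0];L.append(cv2.getRectSubPix(g,(1,1),tuple(map(float,u)))[0,0])
    print(h,np.mean(L).round(1),np.std(L).round(1))
```

```text
t26.60 p [ 0.5229 -0.078   0.2371] q [-0.307  0.09   2.233  0.836  0.319  0.466] F [-0.4  0.5  0. ] w 0.006 g 0.0
x [0.801 0.042 0.597] y [ 0.067 -0.998 -0.019] z [ 0.595  0.055 -0.802] tilt 36.67 az 0.092
[276.09068437 219.85047625] [290.90232987 223.13119337]
sleeve found 291 223 0.7060742378234863 expected [290.80931563 223.24952375]
0 90.9 24.4
0.004 83.6 13.2
0.008 65.4 16.6
0.013 67.0 24.6
```

Run:
```python
from h import *
q=(.68224,-.10296,.05509);pv=np.array([q[0]+np.cos(q[2])*.085,q[1]+np.sin(q[2])*.085])
def score(im,ph,h,mat):
    A=q[2]-ph;e=np.array([np.cos(A),np.sin(A)]);L=[]
    for k in np.linspace(0,2*np.pi,120):
        o=.030*np.sin(k);X=np.r_[pv-(.153-o*.559)*e,.102+h+o*.829]+.030*np.cos(k)*np.r_[-e[1],e[0],0]
        u=proj("scene",X)[0];L.append(cv2.getRectSubPix(im,(1,1),tuple(map(float,u)))[0,0])
    return np.mean(L)
for f,ph in(("scene0",0),("end",.262)):
    b=cv2.imread(f"pics/{f}.png").astype(np.float32);sat=b.max(2)-b.min(2)  # grey ring: low saturation vs green/wood
    print(f,[(round(h*1e3),round(float(score(sat,ph,h,0)),1)) for h in np.arange(-.009,.022,.003)])
s=cv2.imread("pics/scene0.png");e=cv2.imread("pics/end.png")
d=cv2.blur(np.abs(s.astype(np.float32)-e).max(2),(3,3))
for n,(x,y) in dict(tub1=(446,192),tub2=(472,240),tub3=(378,248),carton=(199,182),jar=(437,274),driver=(176,233)).items():print(n,d[y-20:y+20,x-25:x+25].max().round(0),np.median(d[y-20:y+20,x-25:x+25]))
```

```text
scene0 [(-9, 30.6), (-6, 18.3), (-3, 10.4), (0, 10.4), (3, 12.8), (6, 25.9), (9, 37.2), (12, 35.3), (15, 34.3), (18, 36.3), (21, 39.2)]
end [(-9, 19.1), (-6, 13.3), (-3, 9.2), (0, 8.9), (3, 8.2), (6, 11.8), (9, 17.7), (12, 20.2), (15, 21.1), (18, 21.5), (21, 22.1)]
tub1 3.0 2.0
tub2 3.0 2.0
tub3 3.0 1.7777778
carton 52.0 2.0
jar 3.0 2.1111112
driver 3.0 2.2222223
```

The pin is fully down: the ring fits at 0 ± 2 mm, the same as at the start. The arm is at 0.262, and the tubs, carton, jar and driver show no shift. I hand it in.

```bash
python3 -c "
from rig import bot
print(bot.job_done())"
```

```text
the job is handed in; nothing more can be done
None
```

The job is handed in: I lifted the pin by the ring with the closed fingertips, swung the arm one hole towards the tub (+y), and by the final image check the pin is fully seated there with nothing else moved. While tilting the tool, the arm briefly went to its joint stops (joint 3 read 0.086 against a 0.09 limit, with a 70 N force spike).

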